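# Hang the beating comb behind the drop keeper

### The job

Take the weaver's beating comb (the dark wooden one with steel teeth and a round eye) out of the rack and hang it upright by its eye on the stand's peg. Slide it along the peg so that it lifts the drop keeper, keep pressing it gently back against the sprung buffer until the keeper falls down behind it, then let it rest between keeper and buffer with its eye bearing on the peg, and let go. Never press the comb on the stand with more than 20 N, and leave everything else where it is.

Things in the scene. Friction and masses are not known exactly. Their poses are not given: they have to be found in the camera images.
- comb: Weaver's beating comb, about 0.3 kg, 195 mm tall, standing teeth down in one rack slot. Origin: centre of its underside; z up, x across its thickness, y along its width; alike front and back. Steel teeth z 0-45 mm (66 wide, 10 thick); dark wooden head z 45-115 mm, 76 mm wide, 16 thick; its flat shoulders beside the handle are at z 115 mm.
- comb_eye (a point): Centre of the round eye through the comb's head: 25 mm diameter, running along x, at comb frame 0, 0, 85 mm; axes as the comb's.
- comb_grip (a point): Middle of the comb's handle (comb frame 0, 0, 165 mm). The handle spans z 115-195 mm, 24 mm wide (y), 16 mm thick (x). A TCP place for a grasp from above, fingers closing across the thickness.
- stand: Fixed stand, origin on the table under the foot of the post's front face, z up. Dark base plate 150 x 130 x 12 mm (x -90 to 60), wooden post 64 mm wide, 168 mm high, front face at x = 0, and a level steel peg, 18 mm diameter, from the post along the stand's -x (axis y = 0, z = 135 mm) to a rounded tip at x = -135 mm. On its +y side a clamp carries buffer and keeper.
- buffer_nominal (a point): Nominal place, fixed on the stand (-56, 27, 155 mm; stand axes), of the free end of the sprung rubber buffer, 12 mm diameter, parallel to the peg. Buffer and keeper sit on one clamp set by hand up to 12 mm nearer to or further from the tip: not measured, to be felt. The buffer yields along +x at 1.8 N, then 0.6 N per mm, and is hard against its end after 8 mm (6.6 N).
- peg_tip (a point): Centre of the peg's free tip (stand frame -135, 0, 135 mm); stand axes: +x leads along the peg towards the post. The comb's force on the stand counts peg, keeper and buffer added together, so pulling it hard on the fallen keeper counts as well as the buffer's push.
- nose_nominal (a point): Nominal place, fixed on the stand (-68, 27, 149 mm), of the foot of the keeper's nose: upright face towards the post, on its outer side a ramp rising 35 degrees towards the tip, up to 22 mm higher. With the eye round the peg, a shoulder pushed along it wedges the nose up with 1-3 N. It falls behind the head once the buffer is in over 4 mm (4.2 N); a push of 5-7 N is right.
- keeper (a joint): Drop keeper: steel bar beside the peg (stand y 42-50 mm), hinged near the post, falls by its weight (70 g); its nose crosses y 17-50 mm. Value in rad: 0 down, grows as it lifts, about 0.1-0.2 with a shoulder under the nose. When the comb is let back behind the fallen nose, the buffer holds it against it with about 4 N.
- rack: Fixed light-wood rack block 60 x 230 x 50 mm, origin under its centre, z up, y along its length; two slots 19 mm wide (x) and 83 mm long (y), 40 mm deep, centred at y = -55 and +55 mm.
- board: Light-wood tamping board, 74 mm wide, 135 mm tall, 14 mm thick, no eye and no teeth, standing in the rack's other slot; origin at the centre of its underside. Leave it.
- basket_lid: Round basket lid of 116 mm diameter, 34 mm high with a knob, lying on the table; origin under its centre. Leave it.
- scissors: Black-handled scissors, about 170 mm long, 9 mm high, lying on the table; origin near the pivot. Leave them.
- watch: Wristwatch lying on its side, closed strap of 60 mm diameter, about 30 mm high. Leave it.
- cup: White mug, 76 mm wide and 85 mm tall. Leave it.

How it is judged:
By the outcome, as a careful person would: the job done as asked, in the order asked, and still so for the second after the job is handed in, with the robot touching nothing.
It also fails if it takes over 67 s, if anything falls off the work surface, if the arm or the gripper's body presses on something with over 40 N, if the wrist force passes 120 N, or if a joint passes its speed limit or range.

### The arm

A 7-joint arm with a two-finger parallel gripper is mounted at the origin on the work surface. World frame = base frame: x ahead of the robot, y to its left, z up, the work surface at z = 0. Lengths are in m, angles in rad, forces in N, time in s.
With the tool pointing down it reaches from about 0.4 to 0.85 m from the base axis. Payload 10.4 kg.
Tool frame: the origin (TCP) lies between the finger pads, 19 mm behind the fingertips; this is the grasp point; z points along the fingers, y is the line along which they close (so a half turn about z gives the same grasp; the last joint's range is limited). The gripper opens to 85 mm and grips with 20 to 120 N. Pads are 22 mm wide; open, the fingers measure 114 mm over their backs; the gripper's body (76 mm by 85 mm) begins 54 mm behind the grasp point. The pads swing forward as they close: fully open they stand 13 mm farther back than shut.
Start: joints at [-1.274, 0.332, -0.065, 1.46, 0.022, 1.35, -0.088], TCP at [0.196, 0.593, 0.25] pointing down, gripper open.
Joint ranges: [-2.6, 2.6], [-0.5, 2.12], [-1.47, 1.34], [0.16, 2.42], [-1.27, 4.41], [0.06, 2.06], [-2.6, 2.6]. Speed limits (rad/s): [2.22, 2.22, 2.79, 2.79, 3.14, 3.14, 3.14].

### API

Orientations are given as a unit quaternion [x, y, z, w].
In Python, from workcell import get_obs, camera, hand_in gives the robot as it stands. The module is installed in compiled form; this text tells all that it offers.
- The arm moves only by the tool move_arm, never from a script. Its argument "plan" is a list of rows, each an object with "delta_pos": the shift along the tool's x, y, z in a scale on which 1.0 is 0.6 m, a list of three; "turn": the turn, a rotation vector about the tool's x, y, z in fractions of the full range, 1 being 90 degrees, a list of three; "fingers": the closure, from 0 (fully open) to 1 (shut). A call has 1 to 12 rows; each row is the pose to reach, as a shift and turn from the pose commanded when the call began, along the tool's axes at that moment; what a row does not reach only later rows make up. A row lasts 1/8 s, in which the tool goes at most 62.5 mm and 10.7 degrees, less where a joint would pass 70% of its speed; a pose out of reach is approached as far as the arm can. A shift or turn number past 1, either way, is cut back to 1. A call with a gripper value outside its range is refused whole. The fingers move at their own pace and stop on an object; "force" is the grip in N (left out, the last holds). Time passes only in rows, so rows that repeat a pose let the fingers close. It gives the time, the measured TCP pose, the force, the opening and the grip force at its end, in the units of the state.
- get_obs(): the state, without advancing time (a new reading comes with each control period).
- camera(name): name is "scene" or "top" or "wrist"; returns a dict with "color" (420x560x3 uint8, red, green, blue), "range_z" (420x560 float32, m along the optical axis (not along the pixel's ray), 0 where there is no reading), "fx", "fy", "cx", "cy" (pixels), "R" (3x3) and "t" (3): a world point X has camera coordinates R X + t; the wrist camera has in their place "tool_from_camera" (4x4, takes a point from camera to tool coordinates, whose origin is the TCP and whose axes are the flange's). Camera axes: x right, y down, z forward; pixel columns grow to the right and rows downward; lengths in m; the calibration is good to about 2 mm. A picture is of the moment at which its call begins: read the wrist's pose just before it.
- hand_in(): hands the job in; it is judged then, once.
The state is a dict: "clock": time; "joint_pos": joint angles; "joint_velocities": joint speeds; "tau": joint torques, N m; "position": TCP position; "ee_rot": TCP orientation; "ft_force": force on the tool from outside, world axes, zero at the start; "torque": the same for the moment, N m; "grip_width": opening from 0.0 (shut) to 1.0 (fully open); "grasp_force": force on a finger pad.
Only numpy, scipy, OpenCV 4.12 (cv2) and the standard library are available. Lean on these libraries where they do the work, as an engineer would, in place of code of your own. Each camera call takes 0.05 s, during which the arm holds its last target. There are 200 camera calls.

## Working session

There is one attempt and no reset: what is moved stays moved. The work goes in short steps, Python scripts to look and compute and a tool call to move; the robot and the scene stay as the last step left them, time stands still between calls to the robot, and variables do not carry over. Pictures are saved under pics/ and viewed, at most 10 in all, crops included, and the job is handed in when it is done.

Besides the shell and the picture viewer there is one more tool, called after "Call:" as a command line: name --argument value ..., lists and objects as JSON in quotes. move_arm: Moves the arm, as the interface text tells. Its arguments: {"type":"object","properties":{"plan":{"type":"array","items":{"type":"object","properties":{"delta_pos":{"type":"array","items":{"type":"number"}},"turn":{"type":"array","items":{"type":"number"}},"fingers":{"type":"number"}}}},"force":{"type":"number"}},"required":["plan"]}

```bash
mkdir -p pics
cat > h.py <<'E'
import numpy as np, cv2
from workcell import get_obs, camera
def cloud(c):
    z=c["range_z"]; v,u=np.mgrid[:z.shape[0],:z.shape[1]]
    P=np.dstack([(u-c["cx"])/c["fx"]*z,(v-c["cy"])/c["fy"]*z,z])
    W=(P-np.array(c["t"]))@np.array(c["R"]); W[z==0]=np.nan
    return W
E
python3 - <<'E'
from h import *
o=get_obs();print({k:np.round(v,3).tolist() for k,v in o.items()})
for n in("scene","top"):
    c=camera(n);np.save(f"{n}.npy",c,allow_pickle=True);cv2.imwrite(f"pics/{n}.png",c["color"][:,:,::-1])
    print(n,c["fx"],np.round(-np.array(c["R"]).T@c["t"],3),np.round(c["R"],2).tolist())
E
```

```text
{'clock': 0.0, 'joint_pos': [-1.274, 0.333, -0.065, 1.461, 0.022, 1.35, -0.088], 'joint_velocities': [0.002, 0.002, 0.001, -0.0, 0.001, 0.0, 0.0], 'tau': [0.0, -62.545, 0.05, -39.161, 0.016, 0.01, -0.0], 'position': [0.196, 0.593, 0.249], 'ee_rot': [0.159, 0.987, -0.001, -0.0], 'ft_force': [-0.144, 0.534, -0.162], 'torque': [-0.015, 0.028, -0.015], 'grasp_force': 0.0, 'grip_width': 1.0}
scene 388.01675194036574 [1.157 0.004 0.61 ] [[0.06, 1.0, -0.01], [0.61, -0.04, -0.79], [-0.79, 0.04, -0.61]]
top 503.4750142547617 [0.472 0.052 1.389] [[0.01, -1.0, -0.0], [-1.0, -0.01, -0.06], [0.06, 0.0, -1.0]]
```

View pics/scene.png

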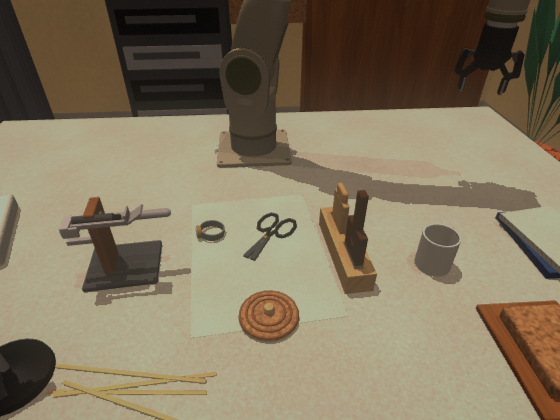

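View pics/top.png

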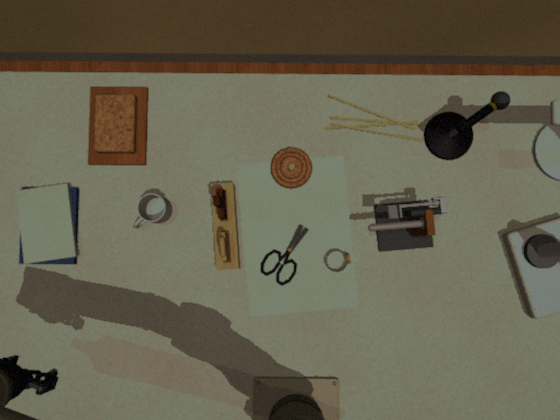

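Scene: rack at about (345,245) with the comb in the nearer slot (358,225) and the board behind it. Stand at about (115,235), its peg pointing towards the rack. In the top view the rack is at (225,225) and the peg tip at (372,228), with the keeper on the far side (up).

Run:
```python
from h import *
for n in("top","scene"):
    c=np.load(n+".npy",allow_pickle=True).item();W=cloud(c)
    def sel(x0,x1,y0,y1,z0,z1):
        m=(W[...,0]>x0)&(W[...,0]<x1)&(W[...,1]>y0)&(W[...,1]<y1)&(W[...,2]>z0)&(W[...,2]<z1);return W[m]
    def rep(name,P):
        if len(P)<4: print(n,name,len(P));return
        r=cv2.minAreaRect(P[:,:2].astype(np.float32)*1000); print(n,name,len(P),"rect",np.round(r[0],1),np.round(r[1],1),round(r[2],1),"zmed",np.round(np.median(P[:,2]),4),"mean",np.round(P.mean(0),4))
    P=sel(.3,.75,.1,.35,.0,.25)
    rep("rackall",sel(.3,.75,.1,.35,.043,.055)); rep("comb head",sel(.3,.75,.1,.35,.108,.12)); rep("comb top",sel(.3,.75,.1,.35,.183,.21)); rep("board top",sel(.3,.75,.1,.35,.126,.142))
    S=lambda a,b:sel(.3,.75,-.45,-.05,a,b)
    rep("base",S(.006,.018));rep("posttop",S(.16,.175));rep("pegtop",S(.138,.148));rep("high",S(.176,.25))
    P=S(.02,.25);h,e=np.histogram(P[:,2],bins=np.arange(.02,.24,.01));print(h)
c=np.load("top.npy",allow_pickle=True).item();s=c["color"][180:270,180:460,::-1]
s2=np.load("scene.npy",allow_pickle=True).item()["color"][180:295,50:185,::-1]
a=cv2.resize(s,(800,257),interpolation=2);b=cv2.resize(s2,None,fx=2.9,fy=2.9,interpolation=2)
im=np.zeros((600,800,3),np.uint8);im[:257]=a;im[260:260+b.shape[0],:b.shape[1]]=b[:340]
d=np.load("scene.npy",allow_pickle=True).item()["color"][175:295,310:410,::-1];d=cv2.resize(d,None,fx=2.8,fy=2.8,interpolation=2);im[260:260+d.shape[0],420:420+d.shape[1]]=d
cv2.imwrite("pics/crop.png",cv2.convertScaleAbs(im,alpha=1.5))
```

```text
top rackall 1295 rect [517.6 256. ] [230.3 180.2] 4.7 zmed 0.0495 mean [0.5188 0.1952 0.0495]
top comb head 58 rect [521.3 196.2] [180.4  16.3] 4.7 zmed 0.1171 mean [0.4998 0.1912 0.1162]
top comb top 77 rect [576.3 200.7] [23.1 16.3] 3.3 zmed 0.2035 mean [0.5762 0.1997 0.2018]
top board top 89 rect [528.7 196.2] [169.1  15. ] 4.2 zmed 0.1317 mean [0.5167 0.1943 0.1335]
top base 2094 rect [ 525.1 -250. ] [397.8 451.3] 89.7 zmed 0.011 mean [ 0.5435 -0.2817  0.011 ]
top posttop 645 rect [ 539.1 -289.7] [ 88.6 147.9] 10.5 zmed 0.1649 mean [ 0.552  -0.2971  0.1654]
top pegtop 366 rect [ 524.6 -265.5] [ 73.1 183. ] 23.5 zmed 0.1422 mean [ 0.5245 -0.2448  0.1422]
top high 19 rect [ 746.9 -385.9] [16.4  5.5] 89.2 zmed 0.1992 mean [ 0.7472 -0.3836  0.1984]
[139  23  13  15  11  16  14  16  34  14  12 142 303 242 572  74   2   9
   8   0   0]
scene rackall 1271 rect [516.9 254.6] [233.3 181. ] 4.7 zmed 0.0518 mean [0.5548 0.192  0.051 ]
scene comb head 185 rect [522.7 193.8] [184.7  16.1] 5.3 zmed 0.1142 mean [0.5439 0.192  0.1143]
scene comb top 179 rect [577.4 199.2] [24.  16.7] 1.0 zmed 0.1996 mean [0.5815 0.1975 0.1985]
scene board top 246 rect [529.9 194.8] [169.5  16.5] 5.3 zmed 0.129 mean [0.5521 0.1947 0.1314]
scene base 3074 rect [ 515.6 -272.2] [290.9 537.6] 33.6 zmed 0.0141 mean [ 0.5511 -0.2832  0.0138]
scene posttop 1007 rect [ 538.4 -291.6] [ 92.3 149.2] 10.5 zmed 0.1652 mean [ 0.5585 -0.2987  0.1657]
scene pegtop 272 rect [ 527.1 -276.3] [ 77.7 198. ] 23.8 zmed 0.1442 mean [ 0.5326 -0.2336  0.1436]
scene high 1
[379  87  75  75  80  82  81 111 222  67  62 151 258 403 839 176   0   0
   0   0   0]
```

View pics/crop.png

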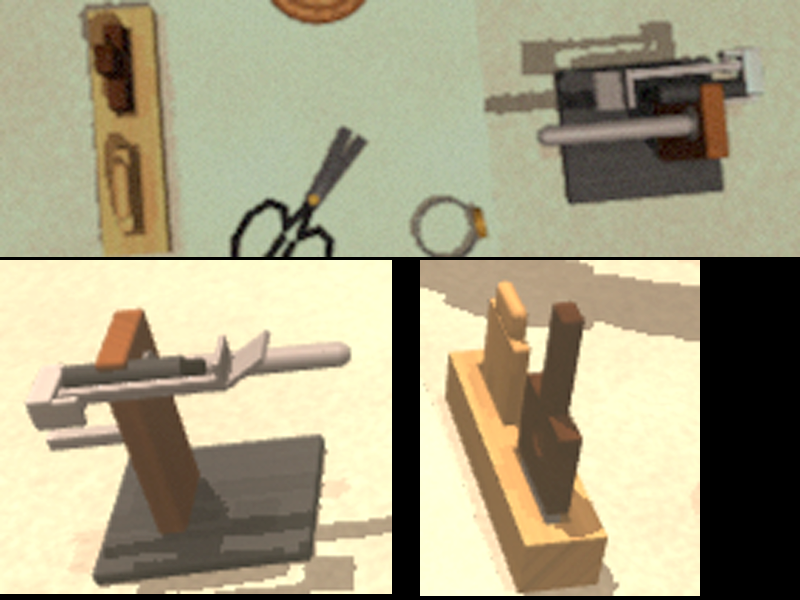

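The crop shows the comb upright in the far slot, the board in the near one, and the peg clear. The ramp nose is on the far side of the peg at about (605,90), with the dark buffer behind it.

Run:
```python
from h import *
C={n:np.load(n+".npy",allow_pickle=True).item() for n in("top","scene")}
for n in C:
    W=cloud(C[n]);Z=W[...,2];X=W[...,0];Y=W[...,1]
    R=lambda P:(lambda r:(np.round(r[0],1),np.round(r[1],1),round(r[2],1),len(P)))(cv2.minAreaRect(P[:,:2].astype(np.float32)*1000))
    com=(X>.53)&(X<.64)&(Y>.15)&(Y<.25)
    for a,b in((.06,.085),(.085,.11),(.11,.125),(.125,.15),(.15,.175),(.175,.196),(.196,.215)):
        P=W[com&(Z>a)&(Z<b)]
        if len(P)>5: print(n,"comb",a,b,R(P),np.round(np.median(P,0),4))
    P=W[(X>.3)&(X<.75)&(Y>.15)&(Y<.25)&(Z>.046)&(Z<.054)];print(n,"rack",R(P))
    st=(X>.42)&(X<.64)&(Y<-.1)&(Y>-.4)
    P=W[st&(Z>.007)&(Z<.017)];print(n,"base",R(P))
    P=W[st&(Z>.163)&(Z<.175)&(X<.56)];print(n,"post",R(P))
# peg in top: per column edges with z>0.125, rows 215..235
W=cloud(C["top"]);c=C["top"]
cam=-np.array(c["R"]).T@c["t"]
def ray(u,v,z):
    d=np.array(c["R"]).T@np.array([(u-c["cx"])/c["fx"],(v-c["cy"])/c["fy"],1]);return cam+d*(z-cam[2])/d[2]
pts=[]
for u in range(364,425,3):
    r=[v for v in range(219,236) if W[v,u,2]>.12]
    if r: m=ray(u,(r[0]+r[-1])/2,.135);pts.append((u,r[0],r[-1],*np.round(m,4)[:2]));
print(*pts,sep="\n")
P=np.array([p[3:] for p in pts if 7<=p[2]-p[1]+0<=11 or 1],np.float32)
S=C["scene"];W=cloud(S)
m=(W[...,0]>.5)&(W[...,0]<.53)&(W[...,1]>-.27)&(W[...,1]<-.12)&(W[...,2]>.12)&(W[...,2]<.15)
P=W[m];print("scene peg ymax",P[:,1].max(),"zmax",P[:,2].max())
for y in np.arange(-.26,-.13,.02):
    q=P[abs(P[:,1]-y)<.01]; 
    if len(q): print(round(y,3),np.round(q[q[:,2]>q[:,2].max()-.004].mean(0),4),len(q))
```

```text
top comb 0.06 0.085 (array([585.2, 192.9]), array([ 7.3, 91.8]), 88.5, 35) [0.5758 0.193  0.0747]
top comb 0.085 0.11 (array([576.1, 193. ]), array([13.9, 76.9]), 84.4, 29) [0.5712 0.1945 0.0948]
top comb 0.11 0.125 (array([576.6, 199.8]), array([74.1, 15.9]), 2.8, 81) [0.5652 0.1983 0.1228]
top comb 0.125 0.15 (array([576.2, 200.5]), array([74.7, 15.9]), 4.9, 64) [0.5647 0.1987 0.1271]
top comb 0.15 0.175 (array([573.3, 194.8]), array([ 9.7, 23.8]), 63.1, 18) [0.5738 0.193  0.1561]
top comb 0.175 0.196 (array([573.1, 194.8]), array([ 9.5, 24.6]), 62.2, 16) [0.5695 0.1933 0.1892]
top comb 0.196 0.215 (array([576.7, 200.6]), array([22.1, 16.5]), 2.0, 68) [0.5769 0.2007 0.204 ]
top rack (array([522.4, 196.4]), array([230.2,  60.6]), 4.6, 1104)
top base (array([ 531.5, -235.5]), array([268.5, 210.6]), 89.8, 1405)
top post (array([ 529.5, -283.5]), array([ 58.7, 142.3]), 0.5, 320)
scene comb 0.06 0.085 (array([577.9, 192.7]), array([78.4, 15.4]), 14.9, 206) [0.5963 0.1935 0.0731]
scene comb 0.085 0.11 (array([577.8, 199.7]), array([76.9, 17.8]), 4.3, 210) [0.5999 0.1941 0.096 ]
scene com
[... 1319 characters left out ...]
t64(-0.2522))
(403, 221, 227, np.float64(0.5256), np.float64(-0.2596))
(406, 221, 227, np.float64(0.5256), np.float64(-0.2671))
(409, 220, 227, np.float64(0.527), np.float64(-0.2746))
(412, 220, 226, np.float64(0.5283), np.float64(-0.2821))
(415, 220, 226, np.float64(0.5283), np.float64(-0.2895))
(418, 220, 226, np.float64(0.5284), np.float64(-0.297))
(421, 219, 233, np.float64(0.521), np.float64(-0.3044))
(424, 219, 235, np.float64(0.5186), np.float64(-0.3119))
scene peg ymax -0.17253375719838493 zmax 0.14749521751956496
-0.26 [ 0.5239 -0.2631  0.1456] 14
-0.24 [ 0.5179 -0.2482  0.1442] 5
-0.22 [ 0.5227 -0.2182  0.1452] 76
-0.2 [ 0.5208 -0.2006  0.1452] 90
-0.18 [ 0.5187 -0.1832  0.1453] 84
```

```bash
cat >> h.py <<'E'
from scipy.spatial.transform import Rotation as Ro
def to(p,yaw=None):
    """tool-frame delta to world point p; tool y line at angle yaw (deg), tool down"""
    o=get_obs();R=Ro.from_quat(o["ee_rot"]);t=None
    if yaw is not None:
        a=np.radians(yaw);y=np.array([np.cos(a),np.sin(a),0]);z=np.array([0,0,-1.]);T=Ro.from_matrix(np.c_[np.cross(y,z),y,z])
        t=np.round((R.inv()*T).as_rotvec(),4)
    return np.round(R.inv().apply(np.array(p)-o["position"]),4),t
E
python3 -c "
from h import *
print(to([.577,.200,.29],94.7))"
```

```text
(array([-0.4849, -0.2535, -0.0403]), array([-1.300e-03, -2.000e-04, -4.018e-01]))
```

The manual's scale: shifts go in shares of 0.6 m and turns go in shares of 90 degrees. Converting my numbers, -0.485 m is -0.8083, -0.2535 m is -0.4225, -0.402 rad is -0.2559.

Call:
move_arm --plan '[{"delta_pos": [-0.0833, -0.0433, -0.0667], "turn": [0, 0, -0.0318], "fingers": 0}, {"delta_pos": [-0.1667, -0.0867, -0.0667], "turn": [0, 0, -0.0637], "fingers": 0}, {"delta_pos": [-0.25, -0.13, -0.0667], "turn": [0, 0, -0.0955], "fingers": 0}, {"delta_pos": [-0.3333, -0.175, -0.0667], "turn": [0, 0, -0.1273], "fingers": 0}, {"delta_pos": [-0.4167, -0.2183, -0.0667], "turn": [0, 0, -0.1592], "fingers": 0}, {"delta_pos": [-0.5, -0.2617, -0.0667], "turn": [0, 0, -0.191], "fingers": 0}, {"delta_pos": [-0.5833, -0.305, -0.0667], "turn": [0, 0, -0.2228], "fingers": 0}, {"delta_pos": [-0.6667, -0.3483, -0.0667], "turn": [0, 0, -0.2546], "fingers": 0}, {"delta_pos": [-0.7417, -0.3883, -0.0667], "turn": [0, 0, -0.2559], "fingers": 0}, {"delta_pos": [-0.8083, -0.4225, -0.0667], "turn": [-0.0006, 0, -0.2559], "fingers": 0}, {"delta_pos": [-0.8083, -0.4225, -0.0667], "turn": [-0.0006, 0, -0.2559], "fingers": 0}, {"delta_pos": [-0.8083, -0.4225, -0.0667], "turn": [-0.0006, 0, -0.2559], "fingers": 0}]' --force 80

```text
clock: 1.6
position: [0.5767, 0.2009, 0.2896]
ee_rot: [-0.041, 0.999, 0.001, -0.0]
ft_force: [-0.3, 0.3, -0.0]
grip_width: 1.0
grasp_force: 0.0
```

```bash
python3 -c "
from h import *
o=get_obs();print(o['clock'],o['position'],o['ee_rot'],np.round(o['joint_pos'],2),np.round(o['ft_force'],2));print(to([.577,.200,.175],94.7))
c=camera('wrist');print(np.round(c['tool_from_camera'],3));cv2.imwrite('pics/w1.png',c['color'][:,:,::-1])"
```

```text
1.6 [0.57668958 0.20086079 0.28955511] [-4.13130925e-02  9.99145963e-01  6.31203359e-04 -4.18946682e-04] [-0.61  0.28  0.25  1.45 -0.07  1.41  1.3 ] [-0.3   0.35 -0.04]
(array([-0.0003, -0.001 ,  0.1146]), array([ 0.0013, -0.0008,  0.0006]))
[[-0.    -0.962 -0.273  0.07 ]
 [ 1.    -0.    -0.     0.   ]
 [ 0.    -0.273  0.962 -0.125]
 [ 0.     0.     0.     1.   ]]
```

View pics/w1.png

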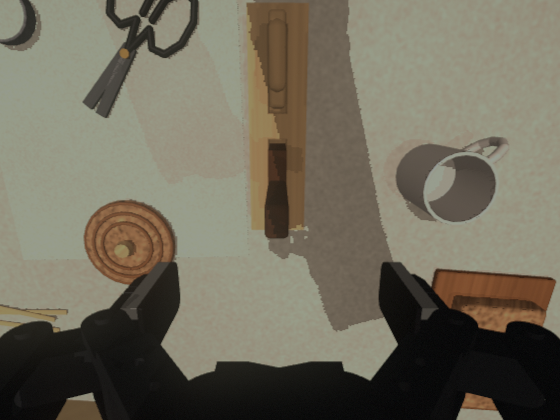

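The comb is at about (277,190), centred between the open fingers. I'll descend and grip.

Converted, 0.1145 m is 0.1908, 0.04 m is 0.0667, -0.001 rad is -0.0006.

Call:
move_arm --plan '[{"delta_pos": [0, -0.0017, 0.0667], "turn": [0.0006, -0.0006, 0], "fingers": 0}, {"delta_pos": [0, -0.0017, 0.1333], "turn": [0.0006, -0.0006, 0], "fingers": 0}, {"delta_pos": [0, -0.0017, 0.1908], "turn": [0.0006, -0.0006, 0], "fingers": 0}, {"delta_pos": [0, -0.0017, 0.1908], "turn": [0.0006, -0.0006, 0], "fingers": 0}, {"delta_pos": [0, -0.0017, 0.1908], "turn": [0.0006, -0.0006, 0], "fingers": 1}, {"delta_pos": [0, -0.0017, 0.1908], "turn": [0.0006, -0.0006, 0], "fingers": 1}, {"delta_pos": [0, -0.0017, 0.1908], "turn": [0.0006, -0.0006, 0], "fingers": 1}, {"delta_pos": [0, -0.0017, 0.1908], "turn": [0.0006, -0.0006, 0], "fingers": 1}, {"delta_pos": [0, -0.0017, 0.1908], "turn": [0.0006, -0.0006, 0], "fingers": 1}, {"delta_pos": [0, -0.0017, 0.1908], "turn": [0.0006, -0.0006, 0], "fingers": 1}, {"delta_pos": [0, -0.0017, 0.1908], "turn": [0.0006, -0.0006, 0], "fingers": 1}, {"delta_pos": [0, -0.0017, 0.1908], "turn": [0.0006, -0.0006, 0], "fingers": 1}]' --force 80

```text
clock: 3.15
position: [0.5778, 0.1995, 0.1763]
ee_rot: [-0.041, 0.999, 0.0, 0.001]
ft_force: [0.6, 0.8, 6.0]
grip_width: 0.172
grasp_force: 78.8
```

```bash
python3 -c "
from h import *
o=get_obs();print(o['clock'],o['position'],o['grip_width'],o['grasp_force'],np.round(o['ft_force'],2),np.round(o['torque'],2))"
```

```text
3.15 [0.5778016  0.19947744 0.17627979] 0.171719075979819 78.80892992019653 [0.6  0.8  6.02] [ 0.05 -0.05 -0.  ]
```

Converted, -0.1 m is -0.1667, -0.06 m is -0.1.

Call:
move_arm --plan '[{"delta_pos": [0, 0, -0.0333], "fingers": 1}, {"delta_pos": [0, 0, -0.1], "fingers": 1}, {"delta_pos": [0, 0, -0.1667], "fingers": 1}, {"delta_pos": [0, 0, -0.1667], "fingers": 1}]'

```text
validation failed for argument at $.pl...
```

```bash
python3 -c "
from h import *
o=get_obs();print(o['clock'],o['position'],o['grip_width'],o['grasp_force'],np.round(o['ft_force'],2));print(to([.516,-.12,.235],95))"
```

```text
3.15 [0.5778016  0.19947744 0.17627979] 0.171719075979819 78.80892992019653 [0.6  0.8  6.02]
(array([ 0.0876, -0.3133, -0.0591]), array([ 0.0006,  0.0026, -0.0052]))
```

Converted, -0.1 m is -0.1667, -0.06 m is -0.1.

Call:
move_arm --plan '[{"delta_pos": [0, 0, -0.0333], "turn": [0, 0, 0], "fingers": 1}, {"delta_pos": [0, 0, -0.1], "turn": [0, 0, 0], "fingers": 1}, {"delta_pos": [0, 0, -0.1667], "turn": [0, 0, 0], "fingers": 1}, {"delta_pos": [0, 0, -0.1667], "turn": [0, 0, 0], "fingers": 1}]'

```text
clock: 3.65
position: [0.5781, 0.1995, 0.2781]
ee_rot: [-0.041, 0.999, 0.001, 0.003]
ft_force: [-0.0, 0.4, -3.5]
grip_width: 0.175
grasp_force: 78.5
```

```bash
python3 -c "
from h import *
o=get_obs();print(o['clock'],o['position'],o['grip_width'],o['grasp_force'],np.round(o['ft_force'],2));print(to([.516,-.12,.275],95))"
```

```text
3.65 [0.57810324 0.19954982 0.27811389] 0.17487243318452697 78.47923636436462 [-0.02  0.4  -3.51]
(array([ 0.0881, -0.3134,  0.0022]), array([ 0.0015,  0.0051, -0.0052]))
```

Converted, -0.313 m is -0.5217, -0.02 m is -0.0333, -0.003 rad is -0.0019.

Call:
move_arm --plan '[{"delta_pos": [0.01, -0.0333, 0], "turn": [0, 0, 0], "fingers": 1}, {"delta_pos": [0.03, -0.1083, 0], "turn": [0.0006, 0.0013, -0.0013], "fingers": 1}, {"delta_pos": [0.0533, -0.1917, 0], "turn": [0.0006, 0.0019, -0.0019], "fingers": 1}, {"delta_pos": [0.0767, -0.275, 0], "turn": [0.0006, 0.0025, -0.0025], "fingers": 1}, {"delta_pos": [0.1, -0.3583, 0], "turn": [0.0006, 0.0032, -0.0032], "fingers": 1}, {"delta_pos": [0.1233, -0.4417, 0.0017], "turn": [0.0006, 0.0032, -0.0032], "fingers": 1}, {"delta_pos": [0.14, -0.5, 0.0033], "turn": [0.0006, 0.0032, -0.0032], "fingers": 1}, {"delta_pos": [0.1467, -0.5217, 0.0033], "turn": [0.0006, 0.0032, -0.0032], "fingers": 1}, {"delta_pos": [0.1467, -0.5217, 0.0033], "turn": [0.0006, 0.0032, -0.0032], "fingers": 1}, {"delta_pos": [0.1467, -0.5217, 0.0033], "turn": [0.0006, 0.0032, -0.0032], "fingers": 1}]'

```text
clock: 4.9
position: [0.5152, -0.1183, 0.2728]
ee_rot: [-0.045, 0.999, -0.0, -0.002]
ft_force: [1.0, 0.2, -2.7]
grip_width: 0.176
grasp_force: 78.5
```

Run:
```python
from h import *
o=get_obs();print(o['clock'],o['position'],Ro.from_quat(o['ee_rot']).as_matrix().round(4).tolist(),o['grasp_force'],np.round(o['ft_force'],2))
for n in("scene","top"):
    c=camera(n);np.save(n+"2.npy",c,allow_pickle=True)
    W=cloud(c);X,Y,Z=W[...,0],W[...,1],W[...,2]
    for a,b in((.10,.14),(.14,.18),(.18,.21),(.208,.222),(.222,.25)):
        P=W[(X>.46)&(X<.575)&(Y>-.16)&(Y<-.08)&(Z>a)&(Z<b)]
        if len(P)>5:
            r=cv2.minAreaRect(P[:,:2].astype(np.float32)*1000);print(n,a,len(P),np.round(r[0],1),np.round(r[1],1),round(r[2],1),"x",P[:,0].min(),P[:,0].max(),"y",P[:,1].min(),P[:,1].max(),"zmax",P[:,2].max())
s=camera("scene");cv2.imwrite("pics/s2.png",cv2.resize(s["color"][110:290,40:280,::-1],None,fx=3.2,fy=3.2,interpolation=2))
```

```text
4.9 [ 0.51523481 -0.118336    0.27278766] [[-0.996, -0.089, -0.0046], [-0.089, 0.996, -0.0007], [0.0047, -0.0003, -1.0]] 78.54992508888245 [ 0.99  0.2  -2.72]
scene 0.1 102 [ 514.1 -117.9] [65.8 10. ] 5.1 x 0.48088123541252925 0.5471688583940141 y -0.12023713785151546 -0.11026301474944533 zmax 0.13967691013709663
scene 0.14 139 [ 516.  -110.3] [15.6 74.9] 82.4 x 0.4778701503924416 0.5526210169301711 y -0.12274482247556923 -0.10685986994360164 zmax 0.1798276194426611
scene 0.18 157 [ 516.3 -110. ] [16.  76.3] 82.5 x 0.47742752237491254 0.5537721610663799 y -0.12262940248232052 -0.10650237648867592 zmax 0.20924979784571152
scene 0.208 80 [ 514.4 -117.6] [76.8 15.8] 4.7 x 0.4755108150046856 0.5529433494630804 y -0.12256707611708813 -0.10670558296424233 zmax 0.22165516045374534
scene 0.222 196 [ 513.7 -117.8] [79.5 16. ] 4.8 x 0.47358475395810845 0.553737120525501 y -0.1250686155582871 -0.1071139528996248 zmax 0.24996307436832602
top 0.1 11 [ 513.5 -112. ] [63.   0.8] 5.0 x 0.48213442134742973 0.5448046255001793 y -0.11498703171893555 -0.10891528440993486 zmax 0.12716824306227004
top 0.14 32 [ 513.8 -108.9] [74.1  1. ] 5.1 x 0.4769209318359788 0.5507042450003643 y -0.11268156538312225 -0.1055721938142826 zmax 0.17993376682479992
top 0.18 25 [ 518.6 -108.9] [64.8  1.9] 5.0 x 0.48628231402371314 0.550804332441031 y -0.11140257544833475 -0.1054100867827432 zmax 0.20890728461708336
top 0.208 6 [ 523.3 -107.9] [55.6  3. ] 1.3 x 0.4955271657024847 0.551028576725678 y -0.10998541872080261 -0.10586165484097025 zmax 0.22199532983573605
```

View pics/s2.png

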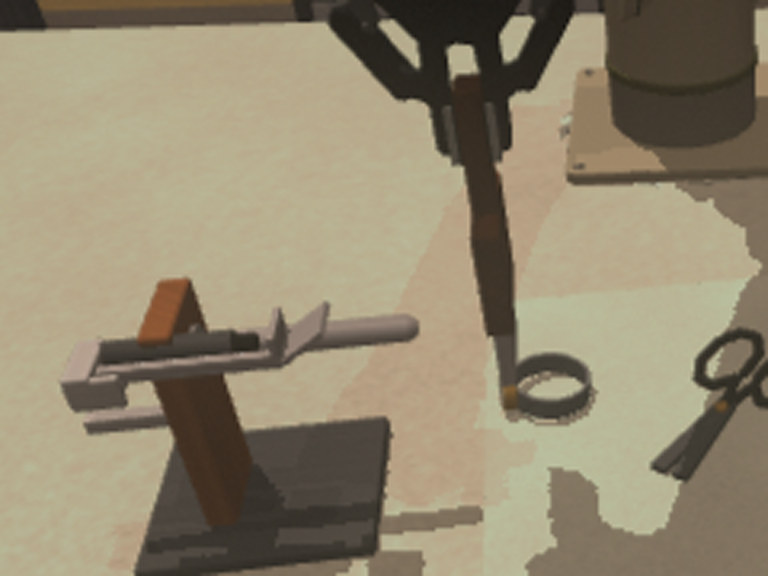

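The picture shows the comb upright in the grip at about (490,250), with the peg tip at (415,327) ahead. The comb is still too high to go on the peg.

Run:
```python
from h import *
c=np.load("scene2.npy",allow_pickle=True).item();W=cloud(c);X,Y,Z=W[...,0],W[...,1],W[...,2]
for lo,hi in((.530,.55),(.48,.498)):
    P=W[(X>lo)&(X<hi)&(Y>-.13)&(Y<-.1)&(Z>.09)&(Z<.25)];z=P[:,2];print("shoulder zmax",np.sort(z)[-8:].round(4),"zmin",np.sort(z)[:6].round(4))
# eye: hole pixels in the comb: rays crossing plane of comb mid, from scene view
c=np.load("scene.npy",allow_pickle=True).item();W=cloud(c);P=W[(abs(W[...,0]-.521)<.03)&(W[...,1]<-.18)&(W[...,1]>-.22)&(W[...,2]>.1)&(W[...,2]<.16)]
for y in(-.19,-.2,-.21):
    q=P[abs(P[:,1]-y)<.005];A=np.c_[2*q[:,[0,2]],np.ones(len(q))];s=np.linalg.lstsq(A,(q[:,[0,2]]**2).sum(1),rcond=None)[0];print("peg circle",s[:2].round(4),np.sqrt(s[2]+s[:2]@s[:2]).round(4),len(q))
print(to([.5132+.0003,-.138,.2150],95.2))
```

```text
shoulder zmax [0.224  0.2241 0.2241 0.2242 0.2244 0.2244 0.2246 0.2247] zmin [0.1084 0.1086 0.1091 0.1092 0.1099 0.1107]
shoulder zmax [0.2168 0.2171 0.2174 0.2179 0.218  0.2186 0.2238 0.2251] zmin [0.1093 0.1099 0.1107 0.1107 0.1114 0.1123]
peg circle [0.5184 0.138 ] 0.0079 44
peg circle [0.5203 0.1385] 0.0073 47
peg circle [0.5208 0.1384] 0.0077 46
(array([ 0.0034, -0.0191,  0.0582]), array([-0.0007, -0.0041, -0.0015]))
```

Converted, 0.058 m is 0.0967, -0.019 m is -0.0317, -0.004 rad is -0.0025.

Call:
move_arm --plan '[{"delta_pos": [0.0017, -0.0133, 0.0333], "turn": [0, -0.0025, -0.0006], "fingers": 1}, {"delta_pos": [0.0017, -0.0267, 0.075], "turn": [0, -0.0025, -0.0006], "fingers": 1}, {"delta_pos": [0.0017, -0.0317, 0.0967], "turn": [0, -0.0025, -0.0006], "fingers": 1}, {"delta_pos": [0.0017, -0.0317, 0.0967], "turn": [0, -0.0025, -0.0006], "fingers": 1}, {"delta_pos": [0.0017, -0.0317, 0.0967], "turn": [0, -0.0025, -0.0006], "fingers": 1}]'

```text
clock: 5.68
position: [0.5162, -0.1385, 0.2163]
ee_rot: [-0.044, 0.999, -0.0, 0.001]
ft_force: [0.0, 0.6, -3.0]
grip_width: 0.173
grasp_force: 78.5
```

Run:
```python
from h import *
o=get_obs();print(o['clock'],o['position'],o['ee_rot'].round(4),np.round(o['ft_force'],2))
px=lambda y:.5202-.0915*(y+.2)
print("want x",px(o['position'][1])+.0012)
for y in(-.17,-.195): print(to([px(y)+.0012,y,.215],95.2))
c=camera("scene");W=cloud(c);X,Y,Z=W[...,0],W[...,1],W[...,2]
P=W[(X>.46)&(X<.575)&(Y>-.165)&(Y<-.11)&(Z>.10)&(Z<.15)];r=cv2.minAreaRect(P[:,:2].astype(np.float32)*1000);print(r,P[:,0].min(),P[:,0].max())
P=W[(X>.53)&(X<.55)&(Y>-.165)&(Y<-.11)&(Z>.10)&(Z<.2)];print(np.sort(P[:,2])[-6:])
```

```text
5.675 [ 0.51618972 -0.13849636  0.21625825] [-4.44e-02  9.99e-01 -5.00e-04  7.00e-04] [ 0.    0.58 -3.01]
want x 0.5157724166938468
(array([ 0.0003, -0.0316,  0.0013]), array([-0.001 ,  0.0014, -0.0019]))
(array([ 0.0003, -0.0567,  0.0013]), array([-0.001 ,  0.0014, -0.0019]))
((514.4229125976562, -136.47589111328125), (80.73367309570312, 16.351545333862305), 2.005005121231079) 0.4739519524673847 0.5549650306407208
[0.16813197 0.16815494 0.16822418 0.16826121 0.1683452  0.16850574]
```

Converted, -0.036 m is -0.06, -0.03 m is -0.05, -0.002 rad is -0.0013.

Call:
move_arm --plan '[{"delta_pos": [0.0005, -0.0133, 0.0022], "turn": [-0.0006, 0.0006, -0.0013], "fingers": 1}, {"delta_pos": [0.0005, -0.0267, 0.0022], "turn": [-0.0006, 0.0006, -0.0013], "fingers": 1}, {"delta_pos": [0.0005, -0.04, 0.0022], "turn": [-0.0006, 0.0006, -0.0013], "fingers": 1}, {"delta_pos": [0.0005, -0.05, 0.0022], "turn": [-0.0006, 0.0006, -0.0013], "fingers": 1}, {"delta_pos": [0.0005, -0.06, 0.0022], "turn": [-0.0006, 0.0006, -0.0013], "fingers": 1}]'

```text
clock: 6.35
position: [0.5185, -0.1753, 0.2141]
ee_rot: [-0.045, 0.999, 0.0, -0.0]
ft_force: [-0.2, 0.6, -2.8]
grip_width: 0.184
grasp_force: 78.5
```

Run:
```python
from h import *
o=get_obs();print(o['clock'],o['position'],o['ee_rot'].round(4),np.round(o['ft_force'],2),np.round(o['torque'],2))
c=camera("scene");cv2.imwrite("pics/s3.png",cv2.resize(c["color"][130:290,60:220,::-1],None,fx=3.6,fy=3.6,interpolation=2))
```

```text
6.35 [ 0.5184898  -0.17528163  0.21409607] [-4.50e-02  9.99e-01  0.00e+00 -5.00e-04] [-0.2   0.6  -2.82] [ 0.01 -0.05 -0.  ]
```

View pics/s3.png

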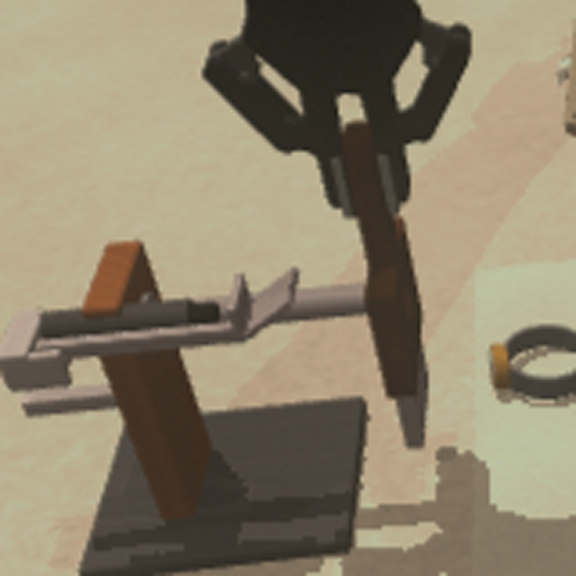

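The peg has entered the eye: it meets the head at about (370,297). The wrist force is unchanged. Sliding on.

Call:
move_arm --plan '[{"delta_pos": [0, -0.01, -0.0008], "turn": [0, 0, 0], "fingers": 1}, {"delta_pos": [0, -0.02, -0.0008], "turn": [0, 0, 0], "fingers": 1}, {"delta_pos": [0, -0.03, -0.0008], "turn": [0, 0, 0], "fingers": 1}, {"delta_pos": [0, -0.035, -0.0008], "turn": [0, 0, 0], "fingers": 1}, {"delta_pos": [0, -0.035, -0.0008], "turn": [0, 0, 0], "fingers": 1}]'

```text
clock: 7.02
position: [0.5203, -0.196, 0.2146]
ee_rot: [-0.045, 0.999, -0.0, -0.0]
ft_force: [0.5, 0.5, -2.8]
grip_width: 0.174
grasp_force: 78.5
```

```bash
cat > o.py <<'E'
from h import *
o=get_obs();p=o['position'];e=np.array([.0908,-.9959,0]);s=(p-[.5177,-.173,0])@e*1000-135
print(round(o['clock'],2),p.round(4),"s",s.round(1),o['ee_rot'].round(4),"F",np.round(o['ft_force'],2),"along",round(o['ft_force']@e,2),np.round(o['torque'],3),"dx",round((p[0]-(.5202-.0915*(p[1]+.2)+.0012))*1000,1))
E
python3 o.py
```

```text
7.03 [ 0.5203 -0.196   0.2146] s -111.9 [-4.49e-02  9.99e-01 -0.00e+00 -4.00e-04] F [ 0.5   0.5  -2.81] along -0.45 [-0.039  0.047  0.004] dx -0.7
```

Converted, -0.012 m is -0.02, -0.004 m is -0.0067.

Call:
move_arm --plan '[{"delta_pos": [-0.0008, -0.0067, 0], "turn": [0, 0, 0], "fingers": 1}, {"delta_pos": [-0.0008, -0.0133, 0], "turn": [0, 0, 0], "fingers": 1}, {"delta_pos": [-0.0008, -0.02, 0], "turn": [0, 0, 0], "fingers": 1}, {"delta_pos": [-0.0008, -0.02, 0], "turn": [0, 0, 0], "fingers": 1}]'

```text
clock: 7.52
position: [0.5219, -0.2081, 0.2146]
ee_rot: [-0.045, 0.999, -0.0, -0.0]
ft_force: [0.8, -0.6, -3.6]
grip_width: 0.175
grasp_force: 78.6
```

```bash
python3 o.py
```

```text
7.53 [ 0.5219 -0.2081  0.2146] s -99.6 [-4.48e-02  9.99e-01 -1.00e-04 -4.00e-04] F [ 0.82 -0.56 -3.57] along 0.63 [ 0.011 -0.    -0.011] dx -0.3
```

Converted, -0.012 m is -0.02, -0.009 m is -0.015.

Call:
move_arm --plan '[{"delta_pos": [0, -0.005, 0], "turn": [0, 0, 0], "fingers": 1}, {"delta_pos": [0, -0.01, 0], "turn": [0, 0, 0], "fingers": 1}, {"delta_pos": [0, -0.015, 0], "turn": [0, 0, 0], "fingers": 1}, {"delta_pos": [0, -0.02, 0], "turn": [0, 0, 0], "fingers": 1}, {"delta_pos": [0, -0.02, 0], "turn": [0, 0, 0], "fingers": 1}]'

```text
clock: 8.15
position: [0.523, -0.2198, 0.2146]
ee_rot: [-0.045, 0.999, -0.0, -0.0]
ft_force: [-0.5, -0.3, -3.9]
grip_width: 0.178
grasp_force: 78.5
```

```bash
python3 o.py; python3 -c "
from h import *
c=camera('scene');cv2.imwrite('pics/s4.png',cv2.resize(c['color'][130:290,50:210,::-1],None,fx=3.6,fy=3.6,interpolation=2))"
```

```text
8.15 [ 0.523  -0.2198  0.2146] s -87.9 [-4.49e-02  9.99e-01 -0.00e+00 -5.00e-04] F [-0.48 -0.29 -3.85] along 0.24 [-0.011  0.038 -0.017] dx -0.2
```

View pics/s4.png

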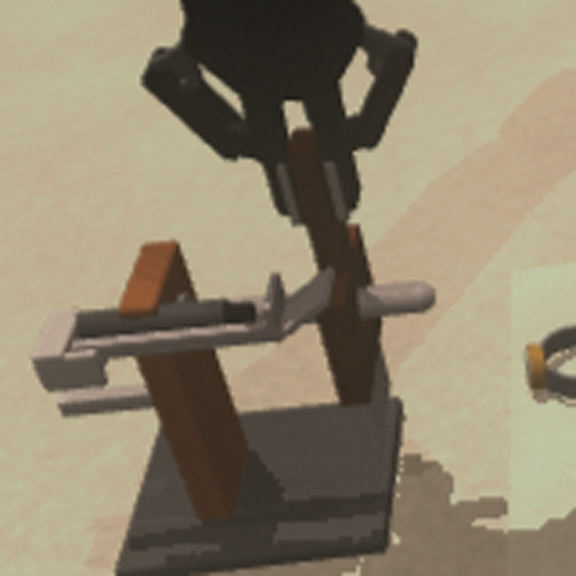

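The eye is round the peg, whose tip shows at (430,297), and the shoulder is just under the keeper's ramp at (325,290).

Converted, -0.009 m is -0.015, -0.006 m is -0.01.

Call:
move_arm --plan '[{"delta_pos": [0, -0.005, 0], "turn": [0, 0, 0], "fingers": 1}, {"delta_pos": [0, -0.01, 0], "turn": [0, 0, 0], "fingers": 1}, {"delta_pos": [0, -0.015, 0], "turn": [0, 0, 0], "fingers": 1}, {"delta_pos": [0, -0.015, 0], "turn": [0, 0, 0], "fingers": 1}]'

```text
clock: 8.7
position: [0.5238, -0.229, 0.2146]
ee_rot: [-0.045, 0.999, -0.0, -0.0]
ft_force: [0.5, 0.4, -4.5]
grip_width: 0.179
grasp_force: 78.5
```

```bash
python3 o.py
```

```text
8.7 [ 0.5238 -0.229   0.2146] s -78.7 [-4.48e-02  9.99e-01 -1.00e-04 -4.00e-04] F [ 0.52  0.4  -4.47] along -0.35 [ 0.042 -0.023 -0.032] dx -0.2
```

Converted, -0.006 m is -0.01, -0.004 m is -0.0067.

Call:
move_arm --plan '[{"delta_pos": [0, -0.0033, 0], "turn": [0, 0, 0], "fingers": 1}, {"delta_pos": [0, -0.0067, 0], "turn": [0, 0, 0], "fingers": 1}, {"delta_pos": [0, -0.01, 0], "turn": [0, 0, 0], "fingers": 1}, {"delta_pos": [0, -0.01, 0], "turn": [0, 0, 0], "fingers": 1}]'

```text
clock: 9.2
position: [0.5244, -0.2348, 0.2147]
ee_rot: [-0.045, 0.999, -0.0, -0.0]
ft_force: [-0.4, -0.2, -4.5]
grip_width: 0.174
grasp_force: 78.5
```

```bash
python3 o.py
```

```text
9.2 [ 0.5244 -0.2348  0.2147] s -72.9 [-4.50e-02  9.99e-01 -1.00e-04 -4.00e-04] F [-0.35 -0.19 -4.54] along 0.16 [ 0.065 -0.1    0.008] dx -0.2
```

Call:
move_arm --plan '[{"delta_pos": [0, -0.0033, 0], "turn": [0, 0, 0], "fingers": 1}, {"delta_pos": [0, -0.005, 0], "turn": [0, 0, 0], "fingers": 1}, {"delta_pos": [0, -0.005, 0], "turn": [0, 0, 0], "fingers": 1}]'

```text
clock: 9.57
position: [0.5247, -0.2376, 0.2146]
ee_rot: [-0.045, 0.999, -0.0, -0.0]
ft_force: [-0.4, -0.0, -3.7]
grip_width: 0.177
grasp_force: 78.5
```

```bash
python3 o.py
```

```text
9.57 [ 0.5247 -0.2376  0.2146] s -70.0 [-4.50e-02  9.99e-01 -0.00e+00 -4.00e-04] F [-0.36 -0.01 -3.65] along -0.02 [0.184 0.024 0.037] dx -0.2
```

Converted, -0.003 m is -0.005, -0.002 m is -0.0033.

Call:
move_arm --plan '[{"delta_pos": [0, -0.0033, 0], "turn": [0, 0, 0], "fingers": 1}, {"delta_pos": [0, -0.005, 0], "turn": [0, 0, 0], "fingers": 1}, {"delta_pos": [0, -0.005, 0], "turn": [0, 0, 0], "fingers": 1}]'

```text
clock: 9.95
position: [0.5249, -0.2409, 0.2147]
ee_rot: [-0.045, 0.999, -0.0, -0.0]
ft_force: [-0.0, 0.2, -4.4]
grip_width: 0.173
grasp_force: 78.5
```

```bash
python3 o.py
```

```text
9.95 [ 0.5249 -0.2409  0.2147] s -66.7 [-4.49e-02  9.99e-01 -2.00e-04 -3.00e-04] F [-0.04  0.23 -4.4 ] along -0.23 [-0.048 -0.02  -0.077] dx -0.2
```

Converted, -0.003 m is -0.005, -0.002 m is -0.0033.

Call:
move_arm --plan '[{"delta_pos": [0, -0.0033, 0], "turn": [0, 0, 0], "fingers": 1}, {"delta_pos": [0, -0.005, 0], "turn": [0, 0, 0], "fingers": 1}, {"delta_pos": [0, -0.005, 0], "turn": [0, 0, 0], "fingers": 1}]'

```text
clock: 10.32
position: [0.5252, -0.2437, 0.2146]
ee_rot: [-0.045, 0.999, -0.0, -0.0]
ft_force: [-0.1, 0.1, -4.7]
grip_width: 0.179
grasp_force: 78.4
```

```bash
python3 o.py
```

```text
10.32 [ 0.5252 -0.2437  0.2146] s -63.9 [-4.49e-02  9.99e-01 -1.00e-04 -4.00e-04] F [-0.15  0.12 -4.65] along -0.14 [-0.099  0.007 -0.   ] dx -0.3
```

Converted, -0.002 m is -0.0033, -0.001 m is -0.0017.

Call:
move_arm --plan '[{"delta_pos": [0, -0.0017, 0], "turn": [0, 0, 0], "fingers": 1}, {"delta_pos": [0, -0.0033, 0], "turn": [0, 0, 0], "fingers": 1}, {"delta_pos": [0, -0.0033, 0], "turn": [0, 0, 0], "fingers": 1}]'

```text
clock: 10.7
position: [0.5254, -0.2456, 0.2146]
ee_rot: [-0.045, 0.999, -0.0, -0.0]
ft_force: [-0.1, -0.1, -3.9]
grip_width: 0.176
grasp_force: 78.4
```

```bash
python3 o.py
```

```text
10.7 [ 0.5254 -0.2456  0.2146] s -62.0 [-4.51e-02  9.99e-01 -0.00e+00 -4.00e-04] F [-0.08 -0.12 -3.86] along 0.11 [-0.036  0.028  0.009] dx -0.2
```

Converted, -0.002 m is -0.0033, -0.001 m is -0.0017.

Call:
move_arm --plan '[{"delta_pos": [0, -0.0017, 0], "turn": [0, 0, 0], "fingers": 1}, {"delta_pos": [0, -0.0033, 0], "turn": [0, 0, 0], "fingers": 1}, {"delta_pos": [0, -0.0033, 0], "turn": [0, 0, 0], "fingers": 1}]'

```text
clock: 11.08
position: [0.5255, -0.2476, 0.2146]
ee_rot: [-0.045, 0.999, -0.0, -0.0]
ft_force: [0.3, -0.5, -4.2]
grip_width: 0.179
grasp_force: 78.4
```

```bash
python3 o.py
```

```text
11.07 [ 0.5255 -0.2476  0.2146] s -60.0 [-4.50e-02  9.99e-01 -0.00e+00 -4.00e-04] F [ 0.31 -0.53 -4.17] along 0.56 [-0.037  0.     0.015] dx -0.2
```

Converted, -0.002 m is -0.0033, -0.001 m is -0.0017.

Call:
move_arm --plan '[{"delta_pos": [0, -0.0017, 0], "turn": [0, 0, 0], "fingers": 1}, {"delta_pos": [0, -0.0033, 0], "turn": [0, 0, 0], "fingers": 1}, {"delta_pos": [0, -0.0033, 0], "turn": [0, 0, 0], "fingers": 1}]'

```text
clock: 11.45
position: [0.5257, -0.2496, 0.2147]
ee_rot: [-0.045, 0.999, -0.0, -0.0]
ft_force: [0.5, -0.7, -4.2]
grip_width: 0.179
grasp_force: 78.5
```

```bash
python3 o.py
```

```text
11.45 [ 0.5257 -0.2496  0.2147] s -58.0 [-4.50e-02  9.99e-01 -1.00e-04 -4.00e-04] F [ 0.52 -0.66 -4.19] along 0.71 [-0.072  0.001 -0.023] dx -0.2
```

Converted, -0.002 m is -0.0033, -0.001 m is -0.0017.

Call:
move_arm --plan '[{"delta_pos": [0, -0.0017, 0], "turn": [0, 0, 0], "fingers": 1}, {"delta_pos": [0, -0.0033, 0], "turn": [0, 0, 0], "fingers": 1}, {"delta_pos": [0, -0.0033, 0], "turn": [0, 0, 0], "fingers": 1}]'

```text
clock: 11.82
position: [0.5259, -0.2517, 0.2146]
ee_rot: [-0.045, 0.999, -0.0, -0.0]
ft_force: [-1.1, -0.5, -3.1]
grip_width: 0.174
grasp_force: 78.5
```

```bash
python3 o.py
```

```text
11.82 [ 0.5259 -0.2517  0.2146] s -55.9 [-4.50e-02  9.99e-01 -1.00e-04 -4.00e-04] F [-1.08 -0.51 -3.12] along 0.41 [-0.073 -0.034  0.014] dx -0.2
```

Converted, -0.002 m is -0.0033, -0.001 m is -0.0017.

Call:
move_arm --plan '[{"delta_pos": [0, -0.0017, 0], "turn": [0, 0, 0], "fingers": 1}, {"delta_pos": [0, -0.0033, 0], "turn": [0, 0, 0], "fingers": 1}, {"delta_pos": [0, -0.0033, 0], "turn": [0, 0, 0], "fingers": 1}]'

```text
clock: 12.2
position: [0.5261, -0.2535, 0.2146]
ee_rot: [-0.045, 0.999, 0.0, -0.0]
ft_force: [-1.1, -0.2, -3.1]
grip_width: 0.177
grasp_force: 78.5
```

```bash
python3 o.py
```

```text
12.2 [ 0.5261 -0.2535  0.2146] s -54.1 [-4.51e-02  9.99e-01  0.00e+00 -4.00e-04] F [-1.1  -0.18 -3.11] along 0.08 [ 0.096  0.002 -0.032] dx -0.2
```

Converted, -0.002 m is -0.0033, -0.001 m is -0.0017.

Call:
move_arm --plan '[{"delta_pos": [0, -0.0017, 0], "turn": [0, 0, 0], "fingers": 1}, {"delta_pos": [0, -0.0033, 0], "turn": [0, 0, 0], "fingers": 1}, {"delta_pos": [0, -0.0033, 0], "turn": [0, 0, 0], "fingers": 1}]'

```text
clock: 12.58
position: [0.5263, -0.2552, 0.2146]
ee_rot: [-0.045, 0.999, 0.0, -0.0]
ft_force: [-0.0, 2.6, -2.2]
grip_width: 0.177
grasp_force: 78.6
```

```bash
python3 o.py
```

```text
12.57 [ 0.5263 -0.2552  0.2146] s -52.4 [-4.52e-02  9.99e-01  2.00e-04 -4.00e-04] F [-0.01  2.61 -2.21] along -2.6 [0.742 0.168 0.058] dx -0.2
```

Buffer felt at s ≈ -44 (front face). I'll press on gently.

Converted, -0.003 m is -0.005, -0.002 m is -0.0033.

Call:
move_arm --plan '[{"delta_pos": [0, -0.0017, 0], "turn": [0, 0, 0], "fingers": 1}, {"delta_pos": [0, -0.0033, 0], "turn": [0, 0, 0], "fingers": 1}, {"delta_pos": [0, -0.005, 0], "turn": [0, 0, 0], "fingers": 1}, {"delta_pos": [0, -0.005, 0], "turn": [0, 0, 0], "fingers": 1}]'

```text
clock: 13.08
position: [0.5266, -0.2584, 0.2146]
ee_rot: [-0.045, 0.999, 0.0, -0.0]
ft_force: [-1.4, 4.0, -2.4]
grip_width: 0.181
grasp_force: 78.7
```

```bash
python3 o.py
```

```text
13.07 [ 0.5266 -0.2584  0.2146] s -49.2 [-4.51e-02  9.99e-01  1.00e-04 -4.00e-04] F [-1.4   4.04 -2.44] along -4.15 [1.068 0.219 0.126] dx -0.2
```

Converted, -0.0025 m is -0.0042, -0.002 m is -0.0033.

Call:
move_arm --plan '[{"delta_pos": [0, -0.0017, 0], "turn": [0, 0, 0], "fingers": 1}, {"delta_pos": [0, -0.0033, 0], "turn": [0, 0, 0], "fingers": 1}, {"delta_pos": [0, -0.0042, 0], "turn": [0, 0, 0], "fingers": 1}, {"delta_pos": [0, -0.0042, 0], "turn": [0, 0, 0], "fingers": 1}, {"delta_pos": [0, -0.0042, 0], "turn": [0, 0, 0], "fingers": 1}]'

```text
clock: 13.7
position: [0.5268, -0.2605, 0.2146]
ee_rot: [-0.045, 0.999, 0.0, -0.0]
ft_force: [-1.1, 5.8, -1.5]
grip_width: 0.176
grasp_force: 78.9
```

```bash
python3 o.py; python3 -c "
from h import *
c=camera('scene');cv2.imwrite('pics/s5.png',cv2.resize(c['color'][160:260,50:190,::-1],None,fx=5.5,fy=5.5,interpolation=2))"
```

```text
13.7 [ 0.5268 -0.2605  0.2146] s -47.1 [-4.53e-02  9.99e-01  4.00e-04 -4.00e-04] F [-1.14  5.85 -1.52] along -5.93 [1.42  0.363 0.159] dx -0.1
```

View pics/s5.png

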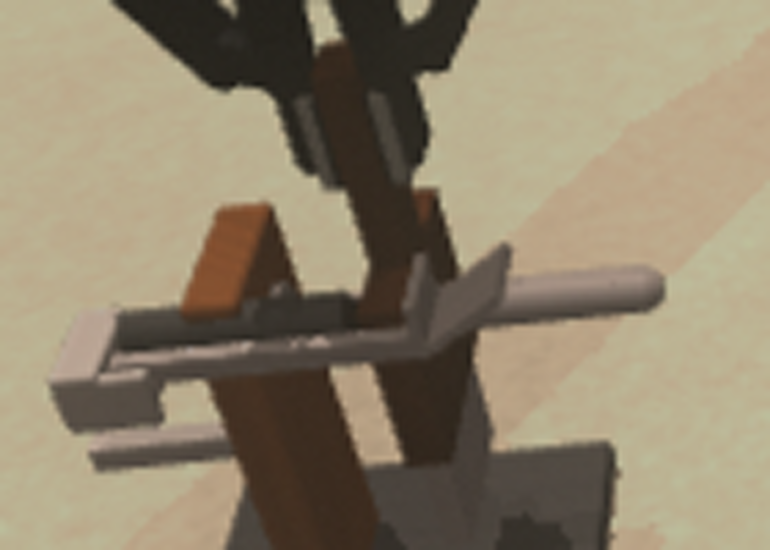

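The nose now stands upright at (415,285) on the tip side of the head, with the bar down, so the keeper has fallen. The push is 5.9 N. Now I'll let the comb back and lower it onto the peg.

Converted, 0.002 m is 0.0033, 0.0015 m is 0.0025.

Call:
move_arm --plan '[{"delta_pos": [0, 0.0008, 0], "turn": [0, 0, 0], "fingers": 1}, {"delta_pos": [0, 0.0017, 0], "turn": [0, 0, 0], "fingers": 1}, {"delta_pos": [0, 0.0025, 0], "turn": [0, 0, 0], "fingers": 1}, {"delta_pos": [0, 0.0025, 0.0017], "turn": [0, 0, 0], "fingers": 1}, {"delta_pos": [0, 0.0025, 0.0033], "turn": [0, 0, 0], "fingers": 1}, {"delta_pos": [0, 0.0025, 0.0033], "turn": [0, 0, 0], "fingers": 1}]'

```text
clock: 14.5
position: [0.5269, -0.2592, 0.2128]
ee_rot: [-0.045, 0.999, 0.0, -0.0]
ft_force: [-0.0, 5.1, -0.9]
grip_width: 0.176
grasp_force: 79.1
```

```bash
python3 o.py
```

```text
14.5 [ 0.5269 -0.2592  0.2128] s -48.3 [-4.53e-02  9.99e-01  1.00e-04 -1.00e-04] F [-0.    5.13 -0.86] along -5.11 [1.275 0.042 0.059] dx 0.1
```

Converted, 0.0005 m is 0.0008.

Call:
move_arm --plan '[{"delta_pos": [0, 0.0008, 0.0008], "turn": [0, 0, 0], "fingers": 1}, {"delta_pos": [0, 0.0008, 0.0008], "turn": [0, 0, 0], "fingers": 1}, {"delta_pos": [0, 0.0008, 0.0008], "turn": [0, 0, 0], "fingers": 1}]'

```text
clock: 14.88
position: [0.5269, -0.2592, 0.2127]
ee_rot: [-0.045, 0.999, -0.0, 0.0]
ft_force: [-0.8, 4.5, 6.2]
grip_width: 0.177
grasp_force: 79.8
```

```bash
python3 o.py
```

```text
14.88 [ 0.5269 -0.2592  0.2127] s -48.3 [-4.51e-02  9.99e-01 -2.00e-04  2.00e-04] F [-0.82  4.45  6.19] along -4.51 [1.099 0.14  0.148] dx 0.1
```

Converted, 0.001 m is 0.0017, 0.0005 m is 0.0008.

Call:
move_arm --plan '[{"delta_pos": [0, 0, -0.0007], "turn": [0, 0, 0], "fingers": 1}, {"delta_pos": [0, 0.0008, -0.0007], "turn": [0, 0, 0], "fingers": 1}, {"delta_pos": [0, 0.0017, -0.0007], "turn": [0, 0, 0], "fingers": 1}, {"delta_pos": [0, 0.0017, -0.0007], "turn": [0, 0, 0], "fingers": 1}]'

```text
clock: 15.38
position: [0.5267, -0.2582, 0.2127]
ee_rot: [-0.045, 0.999, -0.0, -0.0]
ft_force: [1.9, 2.3, 2.3]
grip_width: 0.179
grasp_force: 79.6
```

```bash
python3 o.py
```

```text
15.38 [ 0.5267 -0.2582  0.2127] s -49.3 [-4.50e-02  9.99e-01 -3.00e-04 -1.00e-04] F [1.86 2.3  2.34] along -2.12 [ 0.377 -0.55   0.164] dx -0.0
```

Converted, 0.0005 m is 0.0008, -0.0003 m is -0.0005.

Call:
move_arm --plan '[{"delta_pos": [0, 0.0005, -0.0005], "turn": [0, 0, 0], "fingers": 1}, {"delta_pos": [0, 0.0008, -0.0005], "turn": [0, 0, 0], "fingers": 1}, {"delta_pos": [0, 0.0008, -0.0005], "turn": [0, 0, 0], "fingers": 1}]'

```text
clock: 15.75
position: [0.5265, -0.2575, 0.2127]
ee_rot: [-0.045, 0.999, -0.0, -0.0]
ft_force: [4.0, 1.1, -0.5]
grip_width: 0.178
grasp_force: 79.1
```

```bash
python3 o.py
```

```text
15.75 [ 0.5265 -0.2575  0.2127] s -50.0 [-4.51e-02  9.99e-01 -1.00e-04 -3.00e-04] F [ 4.03  1.1  -0.55] along -0.73 [ 0.309 -0.875  0.141] dx -0.1
```

Peg contact is off-centre, giving a sideways force of +4 N. I'll centre the comb sideways.

Converted, -0.001 m is -0.0017, -0.0005 m is -0.0008.

Call:
move_arm --plan '[{"delta_pos": [-0.0008, 0, 0], "turn": [0, 0, 0], "fingers": 1}, {"delta_pos": [-0.0017, 0, 0], "turn": [0, 0, 0], "fingers": 1}, {"delta_pos": [-0.0017, 0, 0], "turn": [0, 0, 0], "fingers": 1}]'

```text
clock: 16.12
position: [0.5269, -0.2575, 0.2127]
ee_rot: [-0.045, 0.999, 0.0, -0.001]
ft_force: [-1.2, 1.4, 2.9]
grip_width: 0.175
grasp_force: 79.5
```

```bash
python3 o.py
```

```text
16.12 [ 0.5269 -0.2575  0.2127] s -50.0 [-4.49e-02  9.99e-01  1.00e-04 -1.00e-03] F [-1.17  1.45  2.86] along -1.55 [0.388 0.367 0.016] dx 0.3
```

Call:
move_arm --plan '[{"delta_pos": [0.0003, 0.0005, -0.0003], "turn": [0, 0, 0], "fingers": 1}, {"delta_pos": [0.0003, 0.0005, -0.0003], "turn": [0, 0, 0], "fingers": 1}, {"delta_pos": [0.0003, 0.0005, -0.0003], "turn": [0, 0, 0], "fingers": 1}]'

```text
clock: 16.5
position: [0.5269, -0.2574, 0.2127]
ee_rot: [-0.045, 0.999, -0.0, -0.001]
ft_force: [0.0, -1.8, -3.0]
grip_width: 0.178
grasp_force: 78.8
```

```bash
python3 o.py; python3 -c "
from h import *
c=camera('scene');cv2.imwrite('pics/s6.png',cv2.resize(c['color'][160:260,50:190,::-1],None,fx=5.5,fy=5.5,interpolation=2))"
```

```text
16.5 [ 0.5269 -0.2574  0.2127] s -50.1 [-4.49e-02  9.99e-01 -1.00e-04 -7.00e-04] F [ 0.01 -1.77 -2.96] along 1.76 [-0.359  0.165  0.064] dx 0.2
```

View pics/s6.png

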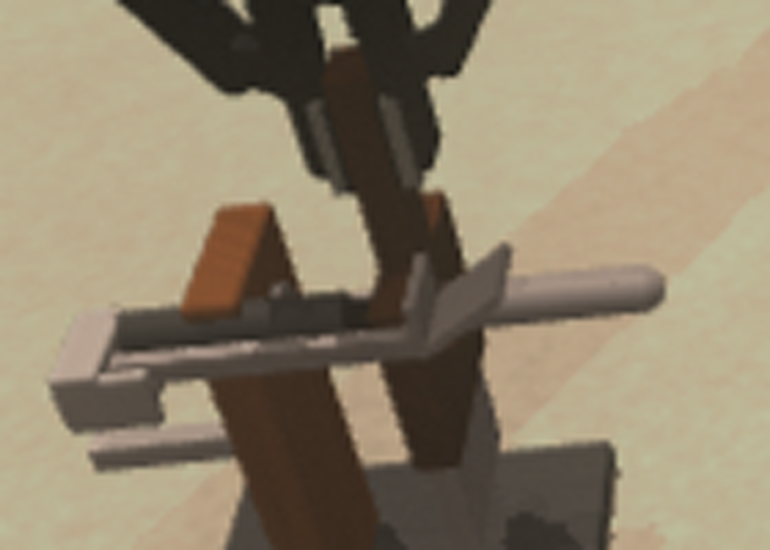

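The head sits between nose (415,285) and buffer (345,310). A slight pull now meets the keeper, so it is captured. I'll set it on the peg and let go.

Converted, -0.0002 m is -0.0003.

Call:
move_arm --plan '[{"delta_pos": [0, -0.0003, 0.0003], "turn": [0, 0, 0], "fingers": 1}, {"delta_pos": [0, -0.0003, 0.0003], "turn": [0, 0, 0], "fingers": 1}]'

```text
clock: 16.8
position: [0.527, -0.2574, 0.2128]
ee_rot: [-0.045, 0.999, 0.0, -0.001]
ft_force: [-2.7, -0.7, -1.3]
grip_width: 0.178
grasp_force: 78.9
```

```bash
python3 o.py
```

```text
16.8 [ 0.527  -0.2574  0.2128] s -50.1 [-4.50e-02  9.99e-01  0.00e+00 -6.00e-04] F [-2.68 -0.66 -1.33] along 0.42 [-0.271  0.589  0.077] dx 0.3
```

Call:
move_arm --plan '[{"delta_pos": [0, 0, 0], "turn": [0, 0, 0], "fingers": 0.5}, {"delta_pos": [0, 0, 0], "turn": [0, 0, 0], "fingers": 0.5}, {"delta_pos": [0, 0, 0], "turn": [0, 0, 0], "fingers": 0.5}, {"delta_pos": [0, 0, 0], "turn": [0, 0, 0], "fingers": 0.5}, {"delta_pos": [0, 0, 0], "turn": [0, 0, 0], "fingers": 0.5}]' --force 20

```text
clock: 17.42
position: [0.5273, -0.2572, 0.2128]
ee_rot: [-0.045, 0.999, 0.0, -0.0]
ft_force: [-0.2, -0.3, -0.3]
grip_width: 0.498
grasp_force: 0.0
```

```bash
python3 o.py
```

```text
17.43 [ 0.5273 -0.2572  0.2128] s -50.3 [-4.51e-02  9.99e-01  0.00e+00 -3.00e-04] F [-0.2  -0.34 -0.34] along 0.32 [ 0.006  0.043 -0.039] dx 0.7
```

Released cleanly. Retreating straight up.

Converted, -0.12 m is -0.2, -0.1 m is -0.1667.

Call:
move_arm --plan '[{"delta_pos": [0, 0, -0.0167], "turn": [0, 0, 0], "fingers": 0.5}, {"delta_pos": [0, 0, -0.05], "turn": [0, 0, 0], "fingers": 0.5}, {"delta_pos": [0, 0, -0.1], "turn": [0, 0, 0], "fingers": 0.5}, {"delta_pos": [0, 0, -0.1667], "turn": [0, 0, 0], "fingers": 0.5}, {"delta_pos": [0, 0, -0.2], "turn": [0, 0, 0], "fingers": 0.5}, {"delta_pos": [0, 0, -0.2], "turn": [0, 0, 0], "fingers": 0.5}, {"delta_pos": [0, 0, -0.2], "turn": [0, 0, 0], "fingers": 0.5}]'

```text
clock: 18.3
position: [0.5271, -0.2571, 0.3321]
ee_rot: [-0.045, 0.999, 0.0, -0.001]
ft_force: [0.0, 1.1, -0.1]
grip_width: 0.502
grasp_force: 0.0
```

```bash
python3 o.py; python3 -c "
from h import *
c=camera('scene');a=cv2.resize(c['color'][130:270,50:190,::-1],None,fx=4,fy=4,interpolation=2);cv2.imwrite('pics/s7.png',a)
W=cloud(c);X,Y,Z=W[...,0],W[...,1],W[...,2]
for a,b in((.165,.18),(.18,.195),(.195,.215)):
    P=W[(X>.49)&(X<.56)&(Y>-.275)&(Y<-.235)&(Z>a)&(Z<b)];print(a,len(P),P.mean(0),P[:,2].max())
"
```

```text
18.3 [ 0.5271 -0.2571  0.3321] s -50.4 [-4.51e-02  9.99e-01  2.00e-04 -8.00e-04] F [ 0.01  1.05 -0.07] along -1.05 [-0.023  0.     0.02 ] dx 0.5
0.165 96 [ 0.53853945 -0.25211375  0.17232099] 0.1799893499680875
0.18 76 [ 0.53351571 -0.25363235  0.18726635] 0.19496369357080512
0.195 110 [ 0.53326055 -0.25371743  0.20507536] 0.21499999184992025
```

View pics/s7.png

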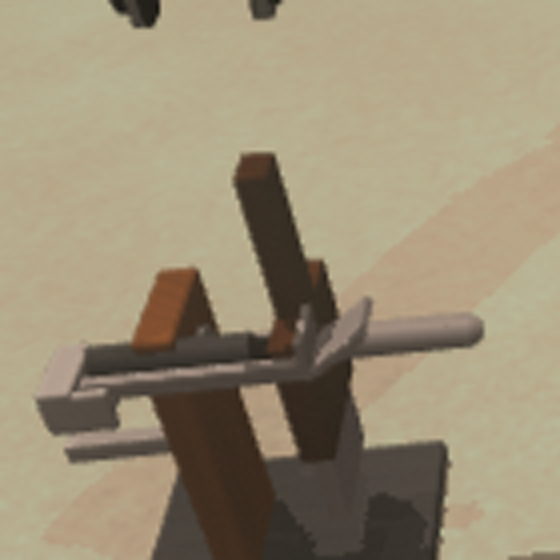

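The comb hangs upright on the peg, its head between the fallen nose at (305,335) and the buffer at (260,345), and the gripper is clear.

```bash
python3 -c "
from workcell import hand_in
print(hand_in())"
```

```text
the job is handed in; nothing more can be done
None
```

The comb hangs upright by its eye on the peg, held between the fallen keeper and the buffer; the gripper has let go and is clear, nothing else was touched, the highest force I read on the stand was about 10 N, and the job was handed in at about 18 s.

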